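# Set a light base for a silhouette shot: diffuser out, iris to its marker

## Robot

A 6-joint arm with a two-finger parallel gripper is mounted at the origin on a cart in front of the work surface, level with it; the furniture and walls round the work are solid. World frame = base frame: x ahead of the robot, y to its left, z up, the work surface at z = 0. Lengths are in m, angles in rad, forces in N, time in s.
With the tool pointing down it reaches from about 0.25 to 0.725 m from the base axis. Payload 9.7 kg.
Tool frame: the origin (TCP) lies at the very end of the fingers, on their centre line; the grasp point (between the pads) lies 19 mm behind it (bot.grip_point_offset is the z of the grasp point in the tool frame, in m); z points along the fingers, y is the line along which they close (so a half turn about z gives the same grasp; the last joint's range is limited). The gripper opens to 85 mm and grips with 20 to 120 N. Pads are 22 mm wide; open, the fingers measure 114 mm over their backs; the gripper's body (76 mm by 85 mm) begins 54 mm behind the grasp point. The pads swing forward as they close: fully open they stand 13 mm farther back than shut.
Start: joints at [-1.12, 0.087, 0.176, 1.66, 0, 1.571], TCP at [0.24, -0.495, 0.231] pointing down, gripper open.
Joint ranges: [-3.13, 3.13], [-0.85, 1.81], [-1.15, 1.24], [-2.2, 2.28], [-1.44, 1.52], [-3.14, 3.14]. Speed limits (rad/s): [2.22, 2.22, 2.57, 3.14, 3.14, 3.14].

## Interface

Orientations are given as a unit quaternion [w, x, y, z].
In Python, from station import bot, capture, camera_info gives the robot as it stands.
- The arm moves only by the tool jog_arm, never from a script. Its argument "rows" is a list of rows, each an object of numbers: "gripper": the finger opening in m, from 0 to 0.0854; "dx", "dy", "dz": the shift along the tool's x, y, z in m; "spin": the turn about the tool's z in rad. A call has exactly 8 rows; each row shifts and turns the commanded pose from where the row before left it, along the tool's axes as they then stand; what a row does not reach is not made up. A row lasts 1/12 s, in which the tool goes at most 41.7 mm and 7.16 degrees, less where a joint would pass 70% of its speed; a pose out of reach is approached as far as the arm can. A call is refused whole if a number of a shift passes 0.0417 or a number of a turn 0.125, either way. A call with a gripper value outside its range is refused whole. The fingers move at their own pace and stop on an object; "newtons" is the grip in N (left out, the last holds). Time passes only in rows, so rows that do not move let the fingers close, or fill a call up. It gives the time, the measured TCP pose, the force, the opening and the grip force at its end, in the units of the state.
- bot.sense(): the state, without advancing time (a new reading comes with each control period).
- capture(name): name is "scene" or "top"; returns the picture (420x560x3 uint8, red, green, blue); there is no depth.
- camera_info(name): a dict with "intrinsics" (3x3 intrinsics, pixels), "k1" (the pictures are not rectified: a ray, as slopes to the right and down, at radius r is drawn at 1 + k1 r^2 times it, then the intrinsics apply), "view" (4x4, takes a point from world to camera coordinates). Camera axes: x right, y down, z forward; pixel columns grow to the right and rows downward; lengths in m; the calibration is good to about 2 mm. A picture is of the moment at which its call begins. camera_info takes no time and is no camera call.
- bot.sign_off(): hands the job in; it is judged then, once.
The state is a dict: "clock": time; "qpos": joint angles; "dq": joint speeds; "tau": joint torques, N m; "eef_pos": TCP position; "tcp_rot": TCP orientation; "ft_force": force on the tool from outside, world axes, zero at the start; "wrist_torque": the same for the moment, N m; "opening": finger opening in m; "grasp_force": force on a finger pad.
Only numpy, scipy, OpenCV 4.12 (cv2) and the standard library are available. Lean on these libraries where they do the work, as an engineer would, in place of code of your own. Each camera call takes 0.05 s, during which the arm holds its last target. There are 200 camera calls.

## Task

Set up the round light base for a crisp silhouette photograph: with the fingertips, push the frosted diffuser by its upright thumb tab off the lamp window and round towards the back as far as it swings, and push the iris lever round its arc until the lever's stem lies centred over the little saddle marker clipped on the scale. Push gently and do not pinch or lift anything; the light base, the marker and the things standing round it stay where they are.

Things in the scene. Friction and masses are not known exactly. Their poses are not given: they have to be found in the camera images.
- light_base: Grey round drum, diameter 160, 44 mm high, about 2 kg, loose on the table. Origin: centre of its underside, on the axis of lamp window and iris; z up, -x its front (towards the robot), +y to the robot's left. On top: black scale flange (diameter 133, top at 46 mm) and knurled iris ring (diameter 88, top at 56 mm). Dial angles are measured in this frame, counter-clockwise from above, from +x.
- iris_lever (a joint): Turn of iris ring and lever, rad, 0 to 1.745. Friction only: about 1 N at the knob moves it, it stays where left. 0 = iris wide open, lever at dial angle 250 deg (front right as the robot sees it). Grows clockwise from above: at q the lever points to 250 deg minus q, crossing the front to the left, and the iris closes. Starts at 0.05 to 0.4, short of the marker.
- lever_knob (a point): Point on the lever's upright post, 76 mm from the drum's axis, 68 mm above the table. The post, diameter 8.4 mm, rises from height 57 mm to a black ball, diameter 15 mm, centred at height 82 mm. Below it the flat steel stem (6 mm wide, height 50 to 54 mm) runs inward to the ring. Frame: x radially outward along the stem, z up.
- marker (a joint): Place of the saddle marker on the scale, rad, 0.9 to 1.6, in the measure of iris_lever: the lever is centred over the marker when iris_lever equals this value. The marker sits stiffly and is to be left alone.
- marker_top (a point): Top centre of the saddle marker, a little brass clip over the rim of the scale flange, 13 mm wide along the arc and 13 mm long radially, 62 mm from the drum's axis, top at height 48.5 mm. The lever's 6 mm stem passes 1.5 mm above it. Frame: x radially outward, z up.
- diffuser (a joint): Swing of the diffuser arm, rad, 0 to 1.6 (stop). Friction only: about 1.1 N at the tab moves it, it stays where left. 0 = frosted disc over the window, arm at dial angle 270 deg from the pivot. Grows counter-clockwise from above: disc and tab swing backwards (away from the robot), then left, to beside the drum's left rear. Starts at 0 to 0.15.
- diffuser_tab (a point): Middle of the thumb tab, an upright plate on the diffuser's arm, 36 mm from the pivot: 16 mm long along the arm, 3 mm thick, from height 66 to 90 mm; this point is at 80 mm. Frame: x along the arm from pivot to disc, y the way the tab moves as the joint grows, z up. Arm (11 mm wide) and disc (diameter 67, centre 76 mm from the pivot) lie at height 62 to 66 mm.
- diffuser_pivot (a point): Axis of the diffuser's upright pivot, 76 mm from the drum's axis on local +y, at arm height 64 mm; its screw head reaches 69 mm.
- grey_mini: Bystander: grey gaming miniature on a round base, 25x25x51 mm, loose, left front of the light base. Origin: centre of its underside.
- dropper_near: Bystander: dropper bottle of paint, 25x25x82 mm, loose, right of the light base. Origin: centre of its underside.
- dropper_left: Bystander: dropper bottle of paint, 25x25x78 mm, loose, left of the light base. Origin: centre of its underside.
- pot_near: Bystander: flip-top paint pot, 35x31x40 mm, loose, right front of the light base. Origin: centre of its underside.
- pot_left: Bystander: flip-top paint pot, 35x31x40 mm, loose, left of the light base. Origin: centre of its underside.
- cannon: Bystander: bare pewter cannon barrel lying flat, 14x50x7 mm, loose, left of the light base. Origin: centre of its underside.

How it is judged:
By the outcome, as a careful person would: the job done as asked, in the order asked, and still so for the second after the job is handed in, with the robot touching nothing.
It also fails if it takes over 51 s, if anything falls off the work surface, if the arm or the gripper's body presses on something with over 40 N, if the wrist force passes 120 N, or if a joint passes its speed limit or range.

## Working session

There is one attempt and no reset: what is moved stays moved. The work goes in short steps, Python scripts to look and compute and a tool call to move; the robot and the scene stay as the last step left them, time stands still between calls to the robot, and variables do not carry over. Pictures are saved under pics/ and viewed, at most 10 in all, crops included, and the job is handed in when it is done.

Besides the shell and the picture viewer there is one more tool, called after "Call:" by a JSON object that holds its "method" and its "body", one argument or row to a line. jog_arm: Moves the arm, as the interface text tells. Its arguments: {"type":"object","properties":{"rows":{"type":"array","items":{"type":"object","properties":{"gripper":{"type":"number"},"dx":{"type":"number"},"dy":{"type":"number"},"dz":{"type":"number"},"spin":{"type":"number"}}}},"newtons":{"type":"number"}},"required":["rows"]}

```bash
mkdir -p pics; cat > h.py <<'E'
import numpy as np, cv2
from station import bot, capture, camera_info
def ray(n,px):
    c=camera_info(n);K=np.array(c["intrinsics"]);V=np.array(c["view"])
    d=np.array([(px[0]-K[0,2])/K[0,0],(px[1]-K[1,2])/K[1,1]]);u=d.copy()
    for _ in range(20): u=d/(1+c["k1"]*(u@u))
    R=V[:3,:3];o=-R.T@V[:3,3];return o,R.T@np.array([u[0],u[1],1])
def onz(n,px,z):
    o,d=ray(n,px);return (o+d*(z-o[2])/d[2])[:2]
def proj(n,p):
    c=camera_info(n);K=np.array(c["intrinsics"]);V=np.array(c["view"])
    q=V[:3,:3]@np.array(p)+V[:3,3];u=q[:2]/q[2];u=u*(1+c["k1"]*(u@u))
    return K[0,0]*u[0]+K[0,2],K[1,1]*u[1]+K[1,2]
def snap(n,f,crop=None,s=1):
    im=capture(n);cv2.imwrite(f"pics/raw_{f}.png",im[...,::-1])
    if crop: im=im[crop[1]:crop[3],crop[0]:crop[2]]
    cv2.imwrite(f"pics/{f}.png",cv2.resize(im[...,::-1],None,fx=s,fy=s,interpolation=cv2.INTER_CUBIC))
    return capture
E
python3 - <<'E'
from h import *
snap("top","t0");snap("scene","s0")
for n in("top","scene"):
    o,d=ray(n,(280,210));print(n,o,d)
s=bot.sense();print(s["clock"],s["eef_pos"],s["tcp_rot"],s["opening"])
E
```

```text
top [ 0.52279874 -0.16761077  1.15362419] [ 5.29768846e-02  7.14795281e-04 -9.98623308e-01]
scene [ 0.45112539 -0.87279206  0.69449828] [ 0.14463669  0.75095949 -0.64451293]
0.1 [ 0.23953575 -0.4948448   0.23064642] [-6.08619373e-04  9.74703365e-01  2.23501597e-01 -1.28547531e-04] 0.08517210787863796
```

View pics/t0.png

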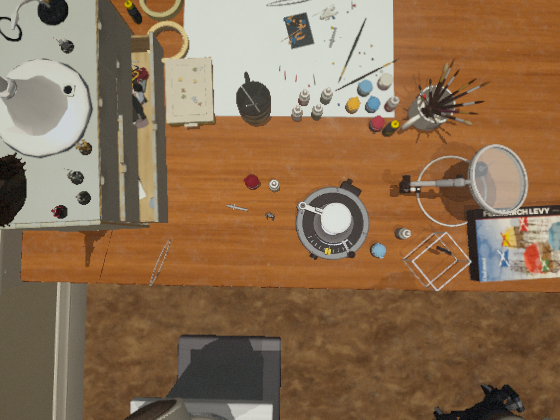

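View pics/s0.png

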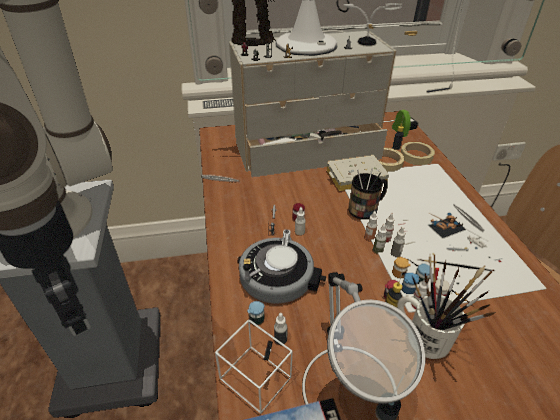

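The top view shows the drum at about (332,222), with the diffuser disc at (335,218), its pivot at about (303,208), and the brass marker at about (327,251). The lever is at the lower right, around (345,248). I'll zoom in.

```bash
python3 - <<'E'
from h import *
im=cv2.imread("pics/raw_t0.png");cv2.imwrite("pics/t0z.png",cv2.resize(im[172:272,270:400],None,fx=6,fy=6,interpolation=cv2.INTER_CUBIC))
im=cv2.imread("pics/raw_s0.png");cv2.imwrite("pics/s0z.png",cv2.resize(im[195:345,220:360],None,fx=4,fy=4,interpolation=cv2.INTER_CUBIC))
for n in [(332,222),(303,208),(327,251),(345,248)]: print(onz("top",n,.046))
E
```

```text
[ 0.55782903 -0.28039371]
[ 0.58697497 -0.21677078]
[ 0.49475777 -0.27052651]
[ 0.50203067 -0.30949194]
```

View pics/t0z.png

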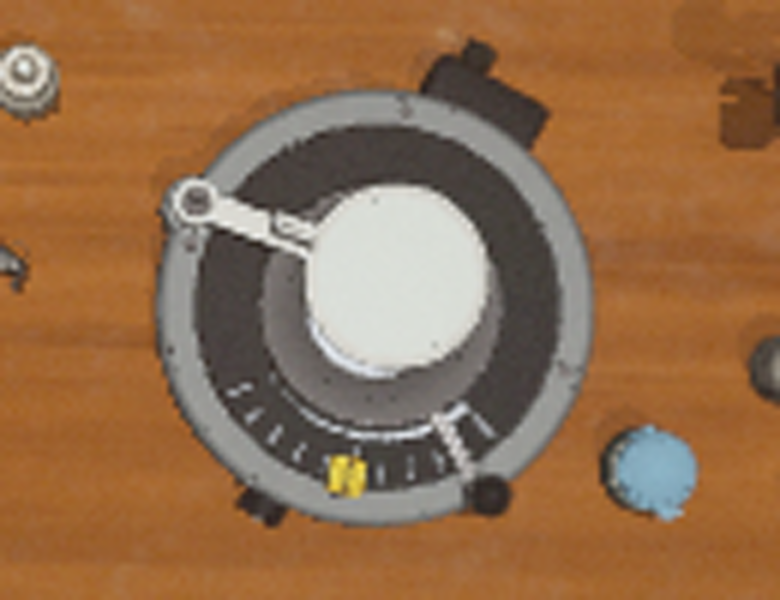

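View pics/s0z.png

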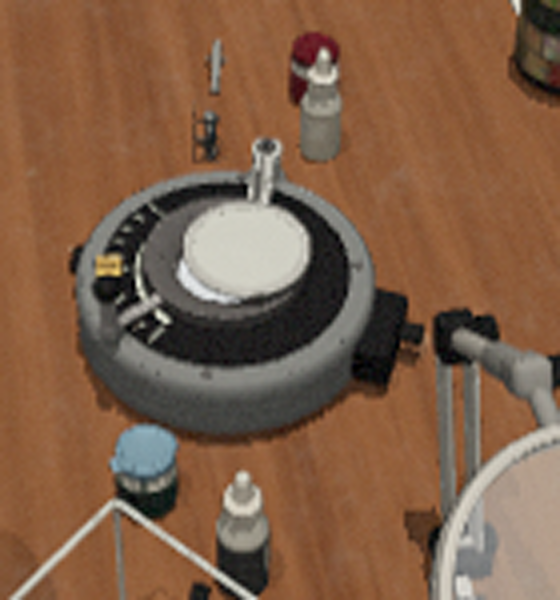

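Zoomed top view (6x, offset 270,172): drum centre ≈(376,307), pivot screw (196,201), disc centre (397,277), tab (293,225), marker (347,477), ball (490,494).

```bash
cat > m.py <<'E'
from h import *
def marker(im):
    h=cv2.cvtColor(im,cv2.COLOR_BGR2HSV)
    m=cv2.inRange(h,(20,130,110),(35,255,255));m[:, :310]=0;m[:,345:]=0;m[:235]=0;m[265:]=0
    ys,xs=np.nonzero(m);w=len(xs);return xs.mean(),ys.mean(),w
def ball(im,box):   # dark ball centroid in box x0,y0,x1,y1
    g=cv2.resize(im,None,fx=1,fy=1).max(2).astype(float);x0,y0,x1,y1=box
    w=np.clip(75-g[y0:y1,x0:x1],0,None);Y,X=np.mgrid[y0:y1,x0:x1];return (w*X).sum()/w.sum(),(w*Y).sum()/w.sum()
E
python3 - <<'E'
from m import *
Z=lambda x,y:(270+(x+.5)/6-.5,172+(y+.5)/6-.5)
im=cv2.imread("pics/raw_t0.png")
c=(onz("top",Z(376.5,306.5),.044)+onz("top",Z(376,308),.046))/2
pv=onz("top",Z(196,201),.069);dc=onz("top",Z(397,277),.066);tb=onz("top",Z(293,225),.088)
mk=marker(im);m=onz("top",mk[:2],.0485);b=onz("top",Z(490,494),.082)
a=lambda v:np.degrees(np.arctan2(v[1],v[0]))%360
yaw=a(pv-c)-90
L=np.linalg.norm
print("c",c,"yaw",yaw,"pivR",L(pv-c),"pv",pv);print("disc",dc,L(dc-pv),"q",a(dc-pv)-270-yaw,"tab",tb,L(tb-pv),a(tb-pv)-270-yaw)
print("marker",mk,m,L(m-c),a(m-c)-yaw,"ball",b,L(b-c),a(b-c)-yaw)
for n,p,z in [("mini",(12+0,265),.03),("bottle",(27,68),.07),("pot",(655,470),.04),("drop",(775,370),.08)]: print(n,onz("top",Z(*p),z))
# box top edge: scene check
E
```

```text
c [ 0.5561517  -0.28115723] yaw -27.996532860907266 pivR 0.07601715029000612 pv [ 0.59183553 -0.21403591]
disc [ 0.56644095 -0.28623634] 0.07653617747960705 q 8.618566097690646 tab [ 0.58295316 -0.24723691] 0.03436862929523871 13.018772704219472
marker (np.float64(327.4864864864865), np.float64(250.75675675675674), 37) [ 0.4953668  -0.27133837] 0.06157284443964309 198.8205482407456 ball [ 0.49059144 -0.31818836] 0.0752957726002687 237.45608067007026
mini [ 0.56931888 -0.1485185 ]
bottle [ 0.63791123 -0.15297893]
pot [ 0.4992098  -0.38411534]
drop [ 0.53593741 -0.41831717]
```

Geometry agrees with the spec: centre (0.556,−0.281), yaw −28°, diffuser q≈8.6°, lever ≈12.5°, marker ≈51.5°. Next I plan the approach.

```bash
cat > plan.py <<'E'
from h import *
pv=np.array([.5918,-.2140]);c=np.array([.5562,-.2812])
u=lambda a:np.array([np.cos(np.radians(a)),np.sin(np.radians(a))])
def cur():
    s=bot.sense();w,x,y,z=s["tcp_rot"];return np.array([*s["eef_pos"],np.degrees(2*np.arctan2(y,x))])
def rows(a,wps):
    for b in wps:
        D=np.array(b[:2])-a[:2];e=u(a[3]);print("dx %.4f dy %.4f dz %.4f spin %.4f"%(D@e,D@[e[1],-e[0]],a[2]-b[2],-np.radians((b[3]-a[3]+180)%360-180)));a=np.array(b)
def tabpose(t,d,z=.074): return [*(pv+.036*u(t)-d*u(t+90)),z,t+90-360]
E
python3 - <<'E'
from plan import *
a=cur();b=np.array(tabpose(250.6,.028));b2=b.copy();b2[2]=.2
print(a,b);rows(a,[a+(b2-a)*k/16 for k in range(1,17)])
E
```

```text
[ 0.23953575 -0.4948448   0.23064642 25.82956974] [  0.55343196  -0.2386555    0.074      -19.4       ]
dx 0.0246 dy -0.0059 dz 0.0019 spin 0.0493
dx 0.0243 dy -0.0071 dz 0.0019 spin 0.0493
dx 0.0239 dy -0.0083 dz 0.0019 spin 0.0493
dx 0.0235 dy -0.0094 dz 0.0019 spin 0.0493
dx 0.0230 dy -0.0106 dz 0.0019 spin 0.0493
dx 0.0225 dy -0.0117 dz 0.0019 spin 0.0493
dx 0.0219 dy -0.0128 dz 0.0019 spin 0.0493
dx 0.0212 dy -0.0139 dz 0.0019 spin 0.0493
dx 0.0205 dy -0.0149 dz 0.0019 spin 0.0493
dx 0.0197 dy -0.0159 dz 0.0019 spin 0.0493
dx 0.0189 dy -0.0168 dz 0.0019 spin 0.0493
dx 0.0181 dy -0.0177 dz 0.0019 spin 0.0493
dx 0.0172 dy -0.0186 dz 0.0019 spin 0.0493
dx 0.0162 dy -0.0194 dz 0.0019 spin 0.0493
dx 0.0153 dy -0.0202 dz 0.0019 spin 0.0493
dx 0.0142 dy -0.0209 dz 0.0019 spin 0.0493
```

Call:
{"method": "jog_arm", "body": {
  "rows": [
    {"gripper": 0,"dx": 0.0246,"dy": -0.006,"dz": 0.002,"spin": 0.05},
    {"gripper": 0,"dx": 0.0243,"dy": -0.007,"dz": 0.002,"spin": 0.05},
    {"gripper": 0,"dx": 0.024,"dy": -0.008,"dz": 0.002,"spin": 0.05},
    {"gripper": 0,"dx": 0.0235,"dy": -0.0094,"dz": 0.002,"spin": 0.05},
    {"gripper": 0,"dx": 0.023,"dy": -0.0106,"dz": 0.002,"spin": 0.05},
    {"gripper": 0,"dx": 0.0225,"dy": -0.0117,"dz": 0.002,"spin": 0.05},
    {"gripper": 0,"dx": 0.022,"dy": -0.0128,"dz": 0.002,"spin": 0.05},
    {"gripper": 0,"dx": 0.021,"dy": -0.014,"dz": 0.002,"spin": 0.05}
  ],
  "newtons": 20
}}

```text
clock: 0.77
eef_pos: [0.3977, -0.3664, 0.2148]
tcp_rot: [-0.0, 1.0, 0.024, -0.0]
ft_force: [0.7, 0.4, 0.2]
opening: 0.0002
grasp_force: 0.0
```

Call:
{"method": "jog_arm", "body": {
  "rows": [
    {"gripper": 0,"dx": 0.0205,"dy": -0.015,"dz": 0.002,"spin": 0.05},
    {"gripper": 0,"dx": 0.02,"dy": -0.016,"dz": 0.002,"spin": 0.05},
    {"gripper": 0,"dx": 0.019,"dy": -0.017,"dz": 0.002,"spin": 0.05},
    {"gripper": 0,"dx": 0.018,"dy": -0.0177,"dz": 0.002,"spin": 0.05},
    {"gripper": 0,"dx": 0.017,"dy": -0.0186,"dz": 0.002,"spin": 0.05},
    {"gripper": 0,"dx": 0.016,"dy": -0.0194,"dz": 0.002,"spin": 0.05},
    {"gripper": 0,"dx": 0.015,"dy": -0.02,"dz": 0.002,"spin": 0.05},
    {"gripper": 0,"dx": 0.014,"dy": -0.021,"dz": 0.002,"spin": 0.05}
  ]
}}

```text
clock: 1.43
eef_pos: [0.555, -0.2391, 0.1988]
tcp_rot: [-0.0, 0.985, -0.175, -0.0]
ft_force: [-0.2, -0.7, -0.1]
opening: 0.0003
grasp_force: 0.0
```

```bash
python3 - <<'E'
from plan import *
s=bot.sense();print(s["clock"],s["opening"],s["ft_force"],s["qpos"])
a=cur();b=np.array(tabpose(250.6,.028));print(a,b)
rows(a,[a+(b-a)*k/6 for k in range(1,7)])
E
```

```text
1.4333 0.0003238175026282683 [-0.16672077 -0.72852268 -0.07276342] [-4.06842629e-01  2.10364919e-01  2.51126614e-01  1.61229940e+00
 -2.78137515e-05  3.08633832e+00]
[  0.55497409  -0.23913727   0.19875025 -20.14452479] [  0.55343196  -0.2386555    0.074      -19.4       ]
dx -0.0003 dy 0.0000 dz 0.0208 spin -0.0022
dx -0.0003 dy 0.0000 dz 0.0208 spin -0.0022
dx -0.0003 dy 0.0000 dz 0.0208 spin -0.0022
dx -0.0003 dy 0.0000 dz 0.0208 spin -0.0022
dx -0.0003 dy 0.0000 dz 0.0208 spin -0.0022
dx -0.0003 dy 0.0000 dz 0.0208 spin -0.0022
```

Call:
{"method": "jog_arm", "body": {
  "rows": [
    {"dx": -0.0015,"dz": 0.021},
    {"dz": 0.021},
    {"dz": 0.021},
    {"dz": 0.021},
    {"dz": 0.021},
    {"dz": 0.02},
    {},
    {}
  ]
}}

```text
invalid input at $.rows[0]: expected keys gripper, dx, dy, dz, spin
```

```bash
python3 - <<'E'
from plan import *
s=bot.sense();print(s["clock"],s["ft_force"])
snap("scene","s1",(220,170,360,320),4)
a=cur();print(a);q=a[3]-90+360;print("theta",q)
P=[tabpose(250.6,d) for d in (.022,.018,.015,.0125)]+[tabpose(t,.0125) for t in np.arange(256.6,342,6)]
rows(a,P)
E
```

```text
1.4333 [-0.16672077 -0.72852268 -0.07276342]
[  0.55753906  -0.23656848   0.19766711 -20.23398536]
theta 249.7660146363715
dx 0.0029 dy 0.0033 dz 0.1237 spin -0.0146
dx 0.0040 dy -0.0000 dz 0.0000 spin -0.0000
dx 0.0030 dy 0.0000 dz 0.0000 spin -0.0000
dx 0.0025 dy 0.0000 dz 0.0000 spin -0.0000
dx 0.0038 dy 0.0011 dz 0.0000 spin -0.1047
dx 0.0038 dy 0.0011 dz 0.0000 spin -0.1047
dx 0.0038 dy 0.0011 dz 0.0000 spin -0.1047
dx 0.0038 dy 0.0011 dz 0.0000 spin -0.1047
dx 0.0038 dy 0.0011 dz 0.0000 spin -0.1047
dx 0.0038 dy 0.0011 dz 0.0000 spin -0.1047
dx 0.0038 dy 0.0011 dz 0.0000 spin -0.1047
dx 0.0038 dy 0.0011 dz 0.0000 spin -0.1047
dx 0.0038 dy 0.0011 dz 0.0000 spin -0.1047
dx 0.0038 dy 0.0011 dz 0.0000 spin -0.1047
dx 0.0038 dy 0.0011 dz 0.0000 spin -0.1047
dx 0.0038 dy 0.0011 dz 0.0000 spin -0.1047
dx 0.0038 dy 0.0011 dz 0.0000 spin -0.1047
dx 0.0038 dy 0.0011 dz 0.0000 spin -0.1047
dx 0.0038 dy 0.0011 dz 0.0000 spin -0.1047
```

View pics/s1.png

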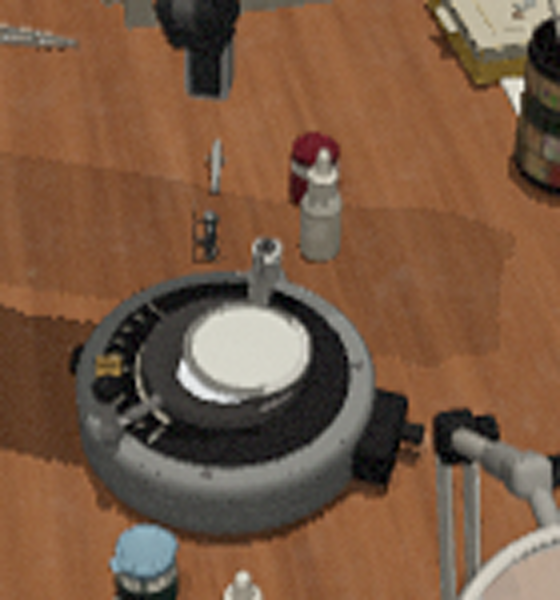

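The picture shows the gripper still high, because the move was refused for missing keys. I'll redo the descent.

Call:
{"method": "jog_arm", "body": {
  "rows": [
    {"gripper": 0,"dx": -0.003,"dy": 0.0034,"dz": 0.021,"spin": -0.015},
    {"gripper": 0,"dx": 0,"dy": 0,"dz": 0.021,"spin": 0},
    {"gripper": 0,"dx": 0,"dy": 0,"dz": 0.021,"spin": 0},
    {"gripper": 0,"dx": 0,"dy": 0,"dz": 0.021,"spin": 0},
    {"gripper": 0,"dx": 0,"dy": 0,"dz": 0.021,"spin": 0},
    {"gripper": 0,"dx": 0,"dy": 0,"dz": 0.018,"spin": 0},
    {"gripper": 0,"dx": 0,"dy": 0,"dz": 0,"spin": 0},
    {"gripper": 0,"dx": 0,"dy": 0,"dz": 0,"spin": 0}
  ]
}}

```text
clock: 2.15
eef_pos: [0.5495, -0.2421, 0.0755]
tcp_rot: [-0.0, 0.986, -0.166, -0.001]
ft_force: [0.3, -1.0, 0.7]
opening: 0.0002
grasp_force: 0.0
```

```bash
python3 - <<'E'
from plan import *
s=bot.sense();print(s["clock"],s["ft_force"])
snap("scene","s2",(220,170,360,320),4)
a=cur();print(a);rows(a,[tabpose(250.6,.018)])
E
```

```text
2.15 [ 0.33725561 -1.01792012  0.7070297 ]
[  0.5502172   -0.242382     0.07687024 -19.14543652]
dx 0.0118 dy -0.0045 dz 0.0029 spin 0.0044
```

View pics/s2.png

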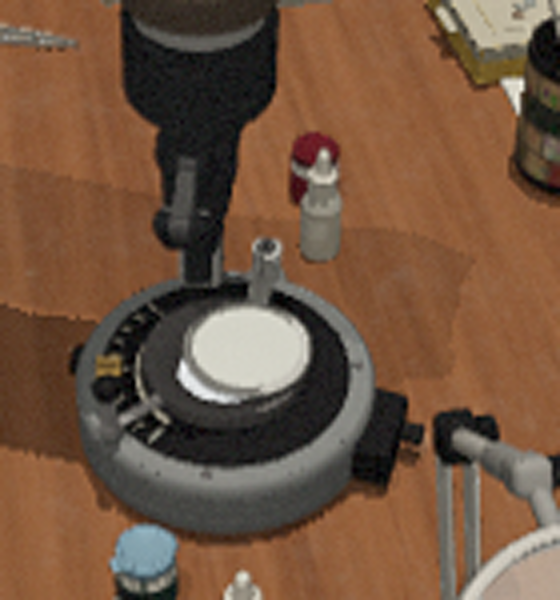

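Tip at (200,285) in the crop, in front of the tab (265,250) and clear of it. Approaching, then sweeping.

Call:
{"method": "jog_arm", "body": {
  "rows": [
    {"gripper": 0,"dx": 0.005,"dy": -0.002,"dz": 0.001,"spin": 0},
    {"gripper": 0,"dx": 0.004,"dy": -0.0025,"dz": 0.001,"spin": 0},
    {"gripper": 0,"dx": 0.003,"dy": 0,"dz": 0,"spin": 0},
    {"gripper": 0,"dx": 0.003,"dy": 0,"dz": 0,"spin": 0},
    {"gripper": 0,"dx": 0.002,"dy": 0,"dz": 0,"spin": 0},
    {"gripper": 0,"dx": 0,"dy": 0,"dz": 0,"spin": 0},
    {"gripper": 0,"dx": 0,"dy": 0,"dz": 0,"spin": 0},
    {"gripper": 0,"dx": 0,"dy": 0,"dz": 0,"spin": 0}
  ]
}}

```text
clock: 2.87
eef_pos: [0.5677, -0.2436, 0.0742]
tcp_rot: [-0.0, 0.986, -0.166, -0.0]
ft_force: [0.3, -0.1, 0.0]
opening: -0.0001
grasp_force: 0.0
```

```bash
python3 - <<'E'
from plan import *
s=bot.sense();print(s["clock"],s["ft_force"])
a=cur();print(a);rows(a,[tabpose(t,.0125) for t in (254,260,266)])
print(proj("top",[.583,-.247,.088]))
E
```

```text
2.8667 [ 0.33781983 -0.07569534  0.01809389]
[  0.56770333  -0.2436245    0.0742481  -19.14942245]
dx 0.0025 dy 0.0007 dz 0.0002 spin -0.0550
dx 0.0038 dy 0.0011 dz 0.0000 spin -0.1047
dx 0.0038 dy 0.0011 dz 0.0000 spin -0.1047
(np.float64(318.304002292265), np.float64(209.05861748287109))
```

Call:
{"method": "jog_arm", "body": {
  "rows": [
    {"gripper": 0,"dx": 0.0025,"dy": 0.0007,"dz": 0,"spin": -0.055},
    {"gripper": 0,"dx": 0.0038,"dy": 0.0011,"dz": 0,"spin": -0.105},
    {"gripper": 0,"dx": 0.0038,"dy": 0.0011,"dz": 0,"spin": -0.105},
    {"gripper": 0,"dx": 0.0038,"dy": 0.0011,"dz": 0,"spin": -0.105},
    {"gripper": 0,"dx": 0.0038,"dy": 0.0011,"dz": 0,"spin": -0.105},
    {"gripper": 0,"dx": 0.0038,"dy": 0.0011,"dz": 0,"spin": -0.105},
    {"gripper": 0,"dx": 0,"dy": 0,"dz": 0,"spin": 0},
    {"gripper": 0,"dx": 0,"dy": 0,"dz": 0,"spin": 0}
  ]
}}

```text
clock: 3.53
eef_pos: [0.5882, -0.2518, 0.0742]
tcp_rot: [-0.0, 0.993, 0.121, -0.0]
ft_force: [0.2, 0.6, 0.0]
opening: 0.0001
grasp_force: 0.0
```

```bash
python3 - <<'E'
from plan import *
s=bot.sense();print(s["clock"],s["ft_force"])
a=cur();print(a);rows(a,[tabpose(t,.0125) for t in (284,290,296)])
snap("top","t3",(270,150,400,250),6)
E
```

```text
3.5333 [0.19086423 0.58081259 0.03892111]
[ 0.58824088 -0.25181227  0.07424179 13.90070755]
dx 0.0001 dy 0.0002 dz 0.0002 spin -0.0017
dx 0.0038 dy 0.0011 dz 0.0000 spin -0.1047
dx 0.0038 dy 0.0011 dz 0.0000 spin -0.1047
```

View pics/t3.png

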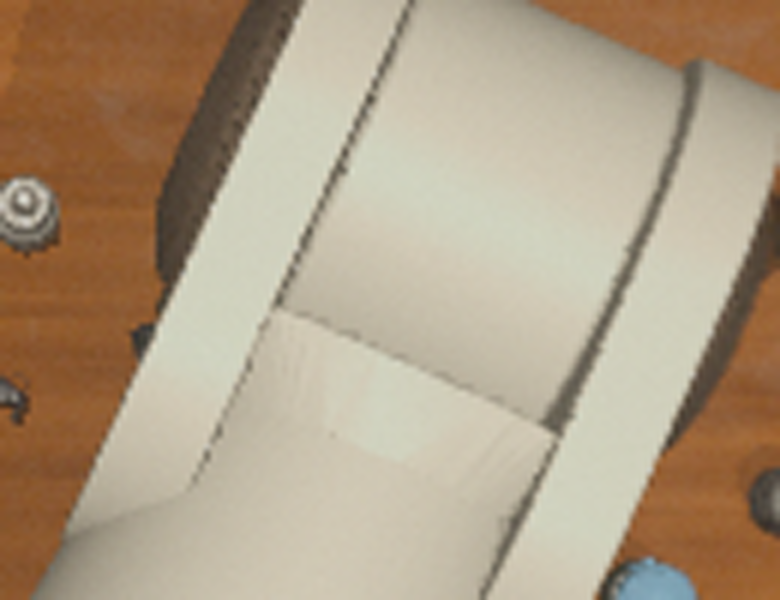

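The arm hides the drum in the top view, so I'll continue the sweep by force reading.

Call:
{"method": "jog_arm", "body": {
  "rows": [
    {"gripper": 0,"dx": 0.0038,"dy": 0.0011,"dz": 0,"spin": -0.105},
    {"gripper": 0,"dx": 0.0038,"dy": 0.0011,"dz": 0,"spin": -0.105},
    {"gripper": 0,"dx": 0.0038,"dy": 0.0011,"dz": 0,"spin": -0.105},
    {"gripper": 0,"dx": 0.0038,"dy": 0.0011,"dz": 0,"spin": -0.105},
    {"gripper": 0,"dx": 0.0038,"dy": 0.0011,"dz": 0,"spin": -0.105},
    {"gripper": 0,"dx": 0.0038,"dy": 0.0011,"dz": 0,"spin": -0.105},
    {"gripper": 0,"dx": 0,"dy": 0,"dz": 0,"spin": 0},
    {"gripper": 0,"dx": 0,"dy": 0,"dz": 0,"spin": 0}
  ]
}}

```text
clock: 4.25
eef_pos: [0.611, -0.2465, 0.0743]
tcp_rot: [0.0, 0.907, 0.422, 0.0]
ft_force: [-0.3, -1.0, -0.2]
opening: 0.0001
grasp_force: 0.0
```

```bash
python3 - <<'E'
from plan import *
s=bot.sense();print(s["clock"],s["ft_force"])
a=cur();print(a);rows(a,[tabpose(t,.0125) for t in (322,325,327,329,331,333,335)])
snap("scene","s4",(220,170,360,320),4)
E
```

```text
4.25 [-0.26304454 -0.95875937 -0.19077667]
[ 0.61098824 -0.24654771  0.07430732 49.89145628]
dx 0.0014 dy 0.0008 dz 0.0003 spin -0.0368
dx 0.0019 dy 0.0006 dz 0.0000 spin -0.0524
dx 0.0013 dy 0.0004 dz 0.0000 spin -0.0349
dx 0.0013 dy 0.0004 dz 0.0000 spin -0.0349
dx 0.0013 dy 0.0004 dz 0.0000 spin -0.0349
dx 0.0013 dy 0.0004 dz 0.0000 spin -0.0349
dx 0.0013 dy 0.0004 dz 0.0000 spin -0.0349
```

View pics/s4.png

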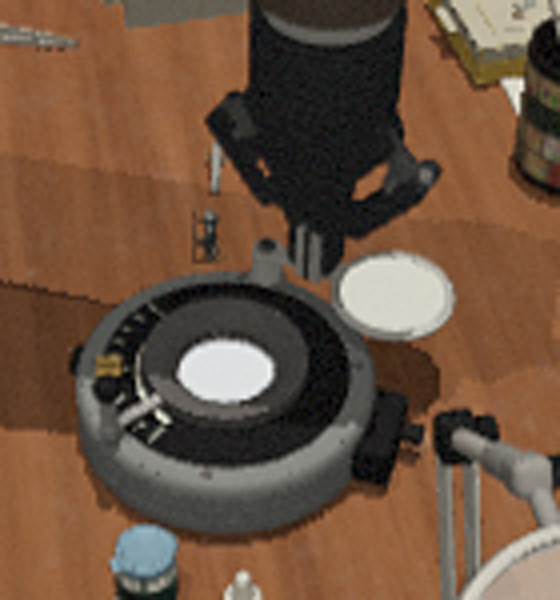

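The disc has swung off the window to (393,295) in the crop, and the window is lit at (227,370). Pushing on slowly towards the stop.

Call:
{"method": "jog_arm", "body": {
  "rows": [
    {"gripper": 0,"dx": 0.0014,"dy": 0.0008,"dz": 0,"spin": -0.037},
    {"gripper": 0,"dx": 0.002,"dy": 0.0006,"dz": 0,"spin": -0.052},
    {"gripper": 0,"dx": 0.0013,"dy": 0.0004,"dz": 0,"spin": -0.035},
    {"gripper": 0,"dx": 0.0013,"dy": 0.0004,"dz": 0,"spin": -0.035},
    {"gripper": 0,"dx": 0.0013,"dy": 0.0004,"dz": 0,"spin": -0.035},
    {"gripper": 0,"dx": 0,"dy": 0,"dz": 0,"spin": 0},
    {"gripper": 0,"dx": 0,"dy": 0,"dz": 0,"spin": 0},
    {"gripper": 0,"dx": 0,"dy": 0,"dz": 0,"spin": 0}
  ]
}}

```text
clock: 4.97
eef_pos: [0.6172, -0.2423, 0.0743]
tcp_rot: [0.0, 0.861, 0.509, -0.0]
ft_force: [0.2, -1.4, 0.2]
opening: 0.0001
grasp_force: 0.5
```

```bash
cat > disc.py <<'E'
from plan import *
def disc():
    im=capture("scene")[...,::-1].copy();h=cv2.cvtColor(im,cv2.COLOR_BGR2HSV)
    m=cv2.inRange(h,(0,0,160),(180,60,255));m[:, :295]=0;m[:,345:]=0;m[:225]=0;m[265:]=0
    cs,_=cv2.findContours(m,0,1);k=max(cs,key=cv2.contourArea);e=cv2.fitEllipse(k)
    p=onz("scene",e[0],.065);v=p-pv;print("disc px",e,"xy",p,"r",np.hypot(*v),"theta",np.degrees(np.arctan2(v[1],v[0]))%360,"clk",bot.sense()["clock"])
E
python3 -c "
from disc import *
disc();a=cur();print(a);rows(a,[tabpose(t,.0125) for t in (333,335,337)])"
```

```text
disc px ((320.85284423828125, 238.54396057128906), (18.69011688232422, 27.436052322387695), 97.8031997680664) xy [ 0.6631031  -0.24995928] r 0.07985738272701208 theta 333.2374656013346 clk 5.0167
[ 0.61721284 -0.24231222  0.07434249 61.16105108]
dx 0.0012 dy 0.0005 dz 0.0003 spin -0.0321
dx 0.0013 dy 0.0004 dz 0.0000 spin -0.0349
dx 0.0013 dy 0.0004 dz 0.0000 spin -0.0349
```

Call:
{"method": "jog_arm", "body": {
  "rows": [
    {"gripper": 0,"dx": 0.0012,"dy": 0.0004,"dz": 0,"spin": -0.032},
    {"gripper": 0,"dx": 0,"dy": 0,"dz": 0,"spin": 0},
    {"gripper": 0,"dx": 0.0007,"dy": 0.0002,"dz": 0,"spin": -0.018},
    {"gripper": 0,"dx": 0,"dy": 0,"dz": 0,"spin": 0},
    {"gripper": 0,"dx": 0,"dy": 0,"dz": 0,"spin": 0},
    {"gripper": 0,"dx": 0,"dy": 0,"dz": 0,"spin": 0},
    {"gripper": 0,"dx": 0,"dy": 0,"dz": 0,"spin": 0},
    {"gripper": 0,"dx": 0,"dy": 0,"dz": 0,"spin": 0}
  ]
}}

```text
clock: 5.68
eef_pos: [0.6181, -0.2419, 0.0743]
tcp_rot: [0.0, 0.848, 0.53, -0.001]
ft_force: [-4.4, -5.8, 0.9]
opening: 0.0003
grasp_force: 3.6
```

```bash
python3 -c "
from disc import *
disc();a=cur();print(a)"
```

```text
disc px ((320.93511962890625, 238.3392791748047), (18.473278045654297, 27.452611923217773), 99.10350036621094) xy [ 0.66344557 -0.24936517] r 0.07989857804251074 theta 333.7284625870359 clk 5.7333
[ 0.61804872 -0.2418727   0.07435853 64.01460871]
```

The force rose to 7 N at the predicted stop angle, so the diffuser is at its stop. Backing off, rising, and going round to the lever.

Call:
{"method": "jog_arm", "body": {
  "rows": [
    {"gripper": 0,"dx": -0.004,"dy": 0,"dz": 0,"spin": 0},
    {"gripper": 0,"dx": -0.01,"dy": 0,"dz": 0,"spin": 0},
    {"gripper": 0,"dx": -0.01,"dy": 0,"dz": -0.005,"spin": 0},
    {"gripper": 0,"dx": -0.005,"dy": 0,"dz": -0.02,"spin": 0},
    {"gripper": 0,"dx": 0,"dy": 0,"dz": -0.025,"spin": 0},
    {"gripper": 0,"dx": 0,"dy": 0,"dz": -0.015,"spin": 0},
    {"gripper": 0,"dx": 0,"dy": 0,"dz": 0,"spin": 0},
    {"gripper": 0,"dx": 0,"dy": 0,"dz": 0,"spin": 0}
  ]
}}

```text
clock: 6.4
eef_pos: [0.6064, -0.2677, 0.1405]
tcp_rot: [0.001, 0.848, 0.531, 0.001]
ft_force: [0.4, 0.2, 0.2]
opening: -0.0001
grasp_force: 0.0
```

```bash
cat >> plan.py <<'E'
def levpose(al,d,z=.066): return [*(c+.076*u(al)-d*u(al-90)),z,al-90]
E
python3 -c "
from disc import *
disc();a=cur();print(a);b=np.array(levpose(209.5,.04));b2=b.copy();b2[2]=.13;print(b)
rows(a,[a+(b2-a)*k/8 for k in range(1,9)])"
```

```text
disc px ((320.54608154296875, 238.4169464111328), (19.02143096923828, 28.544095993041992), 102.49354553222656) xy [ 0.66254184 -0.24945746] r 0.07913052559560858 theta 333.37890340344774 clk 6.45
[ 0.60600291 -0.26738591  0.13919313 64.1234807 ]
[ 5.09749910e-01 -3.53438418e-01  6.60000000e-02  1.19500000e+02]
dx -0.0149 dy -0.0061 dz 0.0011 spin -0.1208
dx -0.0141 dy -0.0079 dz 0.0011 spin -0.1208
dx -0.0130 dy -0.0095 dz 0.0011 spin -0.1208
dx -0.0118 dy -0.0110 dz 0.0011 spin -0.1208
dx -0.0104 dy -0.0124 dz 0.0011 spin -0.1208
dx -0.0088 dy -0.0135 dz 0.0011 spin -0.1208
dx -0.0071 dy -0.0145 dz 0.0011 spin -0.1208
dx -0.0053 dy -0.0152 dz 0.0011 spin -0.1208
```

Call:
{"method": "jog_arm", "body": {
  "rows": [
    {"gripper": 0,"dx": -0.015,"dy": -0.006,"dz": 0,"spin": -0.12},
    {"gripper": 0,"dx": -0.014,"dy": -0.008,"dz": 0,"spin": -0.12},
    {"gripper": 0,"dx": -0.013,"dy": -0.0095,"dz": 0,"spin": -0.12},
    {"gripper": 0,"dx": -0.0118,"dy": -0.011,"dz": 0,"spin": -0.12},
    {"gripper": 0,"dx": -0.0104,"dy": -0.0124,"dz": 0,"spin": -0.12},
    {"gripper": 0,"dx": -0.0088,"dy": -0.0135,"dz": 0,"spin": -0.12},
    {"gripper": 0,"dx": -0.007,"dy": -0.0145,"dz": 0,"spin": -0.12},
    {"gripper": 0,"dx": -0.0053,"dy": -0.0152,"dz": 0,"spin": -0.12}
  ]
}}

```text
clock: 7.12
eef_pos: [0.5085, -0.3529, 0.1378]
tcp_rot: [-0.001, 0.504, 0.864, 0.0]
ft_force: [-0.6, -0.9, -0.2]
opening: 0.0
grasp_force: 0.0
```

Call:
{"method": "jog_arm", "body": {
  "rows": [
    {"gripper": 0,"dx": 0,"dy": 0,"dz": 0.01,"spin": 0},
    {"gripper": 0,"dx": 0,"dy": 0,"dz": 0,"spin": 0},
    {"gripper": 0,"dx": 0,"dy": 0,"dz": 0,"spin": 0},
    {"gripper": 0,"dx": 0,"dy": 0,"dz": 0,"spin": 0},
    {"gripper": 0,"dx": 0,"dy": 0,"dz": 0,"spin": 0},
    {"gripper": 0,"dx": 0,"dy": 0,"dz": 0,"spin": 0},
    {"gripper": 0,"dx": 0,"dy": 0,"dz": 0,"spin": 0},
    {"gripper": 0,"dx": 0,"dy": 0,"dz": 0,"spin": 0}
  ]
}}

```text
clock: 7.78
eef_pos: [0.51, -0.3524, 0.1294]
tcp_rot: [0.0, 0.506, 0.862, 0.0]
ft_force: [0.3, -0.3, -0.6]
opening: 0.0001
grasp_force: 0.0
```

```bash
python3 -c "
from disc import *
a=cur();print(a);b=np.array(levpose(209.5,.04));print(bot.sense()['qpos'])
rows(a,[b])"
```

```text
[  0.51001388  -0.35242226   0.1293868  119.16653955]
[-6.04679677e-01  2.40078921e-01  1.52599681e-01  1.48315237e+00
  3.48352800e-05  4.57064506e-01]
dx -0.0008 dy -0.0007 dz 0.0634 spin -0.0058
```

Call:
{"method": "jog_arm", "body": {
  "rows": [
    {"gripper": 0,"dx": 0,"dy": -0.0007,"dz": 0.015,"spin": 0},
    {"gripper": 0,"dx": 0,"dy": 0,"dz": 0.015,"spin": 0},
    {"gripper": 0,"dx": 0,"dy": 0,"dz": 0.015,"spin": 0},
    {"gripper": 0,"dx": 0,"dy": 0,"dz": 0.012,"spin": 0},
    {"gripper": 0,"dx": 0,"dy": 0,"dz": 0.006,"spin": 0},
    {"gripper": 0,"dx": 0,"dy": 0,"dz": 0,"spin": 0},
    {"gripper": 0,"dx": 0,"dy": 0,"dz": 0,"spin": 0},
    {"gripper": 0,"dx": 0,"dy": 0,"dz": 0,"spin": 0}
  ]
}}

```text
clock: 8.45
eef_pos: [0.5095, -0.3532, 0.0673]
tcp_rot: [0.001, 0.506, 0.862, -0.0]
ft_force: [-0.3, 0.4, -0.2]
opening: -0.0001
grasp_force: 0.0
```

```bash
python3 -c "
from disc import *
a=cur();print(a,bot.sense()['ft_force'])
rows(a,[levpose(209.5,.022)]+[levpose(x,.0185) for x in (209.5,205,200,195,190,185,180,177,175)])"
```

```text
[ 5.09547583e-01 -3.53207664e-01  6.72795678e-02  1.19163237e+02] [-0.31850991  0.42576144 -0.20646346]
dx 0.0177 dy -0.0000 dz 0.0013 spin -0.0059
dx 0.0035 dy 0.0000 dz 0.0000 spin -0.0000
dx 0.0060 dy -0.0012 dz 0.0000 spin 0.0785
dx 0.0067 dy -0.0013 dz 0.0000 spin 0.0873
dx 0.0067 dy -0.0013 dz 0.0000 spin 0.0873
dx 0.0067 dy -0.0013 dz 0.0000 spin 0.0873
dx 0.0067 dy -0.0013 dz 0.0000 spin 0.0873
dx 0.0067 dy -0.0013 dz 0.0000 spin 0.0873
dx 0.0040 dy -0.0009 dz 0.0000 spin 0.0524
dx 0.0027 dy -0.0006 dz 0.0000 spin 0.0349
```

Call:
{"method": "jog_arm", "body": {
  "rows": [
    {"gripper": 0,"dx": 0.006,"dy": 0,"dz": 0,"spin": 0},
    {"gripper": 0,"dx": 0.006,"dy": 0,"dz": 0,"spin": 0},
    {"gripper": 0,"dx": 0.005,"dy": 0,"dz": 0,"spin": 0},
    {"gripper": 0,"dx": 0.004,"dy": 0,"dz": 0,"spin": 0},
    {"gripper": 0,"dx": 0.003,"dy": -0.0006,"dz": 0,"spin": 0.039},
    {"gripper": 0,"dx": 0.003,"dy": -0.0006,"dz": 0,"spin": 0.039},
    {"gripper": 0,"dx": 0.0033,"dy": -0.0007,"dz": 0,"spin": 0.044},
    {"gripper": 0,"dx": 0.0033,"dy": -0.0007,"dz": 0,"spin": 0.044}
  ]
}}

```text
clock: 9.12
eef_pos: [0.491, -0.3242, 0.0667]
tcp_rot: [0.0, 0.577, 0.817, -0.0]
ft_force: [0.5, -0.6, 0.7]
opening: 0.0001
grasp_force: 0.5
```

Call:
{"method": "jog_arm", "body": {
  "rows": [
    {"gripper": 0,"dx": 0.0033,"dy": -0.0007,"dz": 0,"spin": 0.044},
    {"gripper": 0,"dx": 0.0033,"dy": -0.0007,"dz": 0,"spin": 0.044},
    {"gripper": 0,"dx": 0.0033,"dy": -0.0007,"dz": 0,"spin": 0.044},
    {"gripper": 0,"dx": 0.0033,"dy": -0.0007,"dz": 0,"spin": 0.044},
    {"gripper": 0,"dx": 0.0033,"dy": -0.0007,"dz": 0,"spin": 0.044},
    {"gripper": 0,"dx": 0.0033,"dy": -0.0007,"dz": 0,"spin": 0.044},
    {"gripper": 0,"dx": 0,"dy": 0,"dz": 0,"spin": 0},
    {"gripper": 0,"dx": 0,"dy": 0,"dz": 0,"spin": 0}
  ]
}}

```text
clock: 9.78
eef_pos: [0.4824, -0.3059, 0.0665]
tcp_rot: [0.0, 0.678, 0.735, 0.0]
ft_force: [-0.3, -1.2, -0.1]
opening: 0.0003
grasp_force: 0.0
```

```bash
python3 -c "
from disc import *
a=cur();print(a,bot.sense()['ft_force'])
rows(a,[levpose(x,.0185) for x in (185,180,177,175)])
snap('scene','s5',(230,195,320,285),6)"
```

```text
[ 4.82448500e-01 -3.05887360e-01  6.65356432e-02  9.46232626e+01] [-0.26498321 -1.15431478 -0.11349148]
dx -0.0003 dy -0.0004 dz 0.0005 spin -0.0066
dx 0.0067 dy -0.0013 dz 0.0000 spin 0.0873
dx 0.0040 dy -0.0009 dz 0.0000 spin 0.0524
dx 0.0027 dy -0.0006 dz 0.0000 spin 0.0349
```

View pics/s5.png

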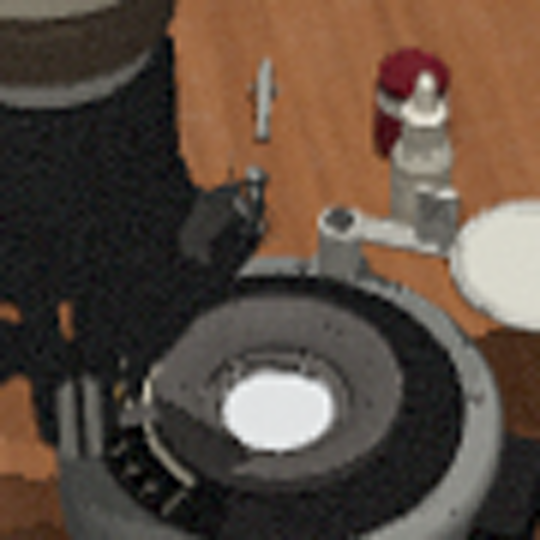

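The iris lever's stem is at (135,410) in the crop and has moved with the fingers; it is short of the marker at (120,390). I'll push to 175°, then back off and measure.

Call:
{"method": "jog_arm", "body": {
  "rows": [
    {"gripper": 0,"dx": 0.003,"dy": -0.0008,"dz": 0,"spin": 0.04},
    {"gripper": 0,"dx": 0.0033,"dy": -0.0008,"dz": 0,"spin": 0.044},
    {"gripper": 0,"dx": 0.0027,"dy": -0.0006,"dz": 0,"spin": 0.035},
    {"gripper": 0,"dx": 0.002,"dy": -0.0005,"dz": 0,"spin": 0.026},
    {"gripper": 0,"dx": 0.002,"dy": -0.0005,"dz": 0,"spin": 0.026},
    {"gripper": 0,"dx": 0,"dy": 0,"dz": 0,"spin": 0},
    {"gripper": 0,"dx": 0,"dy": 0,"dz": 0,"spin": 0},
    {"gripper": 0,"dx": 0,"dy": 0,"dz": 0,"spin": 0}
  ]
}}

```text
clock: 10.5
eef_pos: [0.4791, -0.2933, 0.0663]
tcp_rot: [-0.0, 0.738, 0.674, 0.0]
ft_force: [-0.2, -0.2, -0.6]
opening: 0.0
grasp_force: 0.0
```

```bash
python3 -c "
from disc import *
a=cur();print(a,bot.sense()['ft_force'],bot.sense()['clock'])
rows(a,[levpose(x,.0185) for x in (175,171)]);
al=175
" 
```

```text
[ 4.79149547e-01 -2.93280632e-01  6.62666857e-02  8.48028519e+01] [-0.20073332 -0.21551493 -0.55071369] 10.5
dx 0.0002 dy -0.0003 dz 0.0003 spin -0.0034
dx 0.0053 dy -0.0011 dz 0.0000 spin 0.0698
```

Call:
{"method": "jog_arm", "body": {
  "rows": [
    {"gripper": 0,"dx": -0.01,"dy": 0,"dz": 0,"spin": 0},
    {"gripper": 0,"dx": -0.02,"dy": 0,"dz": 0,"spin": 0},
    {"gripper": 0,"dx": -0.03,"dy": 0,"dz": -0.03,"spin": 0},
    {"gripper": 0,"dx": -0.03,"dy": -0.03,"dz": -0.02,"spin": 0},
    {"gripper": 0,"dx": -0.02,"dy": -0.035,"dz": 0,"spin": 0},
    {"gripper": 0,"dx": 0,"dy": -0.035,"dz": 0,"spin": 0},
    {"gripper": 0,"dx": 0,"dy": 0,"dz": 0,"spin": 0},
    {"gripper": 0,"dx": 0,"dy": 0,"dz": 0,"spin": 0}
  ]
}}

```text
clock: 11.17
eef_pos: [0.3716, -0.391, 0.1138]
tcp_rot: [0.0, 0.74, 0.673, -0.0]
ft_force: [0.7, 0.2, 0.4]
opening: 0.0002
grasp_force: 0.0
```

```bash
python3 -c "
from disc import *
a=cur();print(a,bot.sense()['clock'])
snap('top','t6',(290,180,390,280),6)"
```

```text
[ 0.37160496 -0.39098967  0.11380613 84.60092202] 11.1667
```

View pics/t6.png

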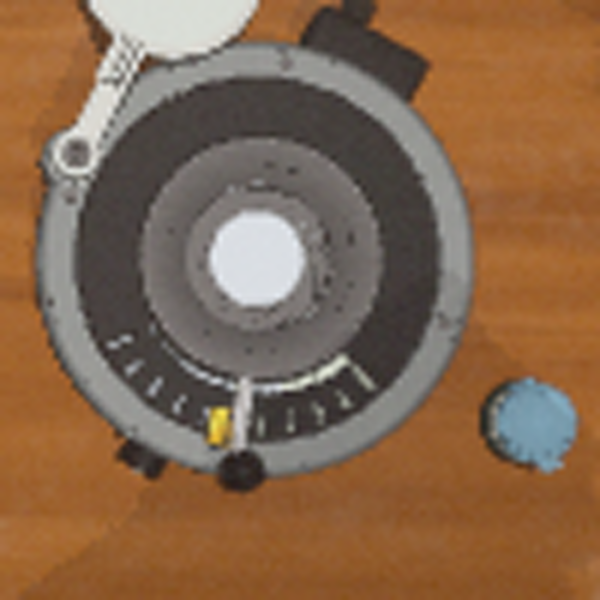

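The stem runs from (245,385) to the ball at (241,469); the marker's left half shows at (218,427), so the lever is slightly short of it. The diffuser is fully swung back and the drum has not moved. Measuring numerically.

```bash
cat > lev.py <<'E'
from m import *
def lev(c=np.array([.5562,-.2812])):
    im=capture("top")[...,::-1].copy();big=cv2.resize(im[250:265,318:342],None,fx=8,fy=8,interpolation=cv2.INTER_CUBIC)
    m=(big.max(2)<62).astype(np.uint8);n,l,st,ce=cv2.connectedComponentsWithStats(m)
    a=lambda v:np.degrees(np.arctan2(v[1],v[0]))%360
    for i in range(1,n):
        if st[i,4]>300:
            p=((ce[i][0]+.5)/8-.5+318,(ce[i][1]+.5)/8-.5+250);b=onz("top",p,.082)
            print("ball",st[i],p,b,np.hypot(*(b-c)),a(b-c))
    k=marker(im);print("marker now",k,a(onz("top",k[:2],.0485)-c))
E
python3 - <<'E'
from lev import *
lev()
Z=lambda x,y:(290+(x+.5)/6-.5,180+(y+.5)/6-.5)
c1=onz("top",Z(262,258),.056);c2=onz("top",Z((38+473)/2,(41+476)/2),.044);print(c1,c2)
im=cv2.imread("pics/raw_t0.png");h=cv2.cvtColor(im,cv2.COLOR_BGR2HSV)
# saturation-weighted marker centroid, start image
for y in range(246,257): print([int(v) for v in h[y,321:335,1]*(h[y,321:335,2]>90)])
E
```

```text
ball [  70   43   58   51 2243] (np.float64(329.7883693713776), np.float64(258.1439199732501)) [ 0.48086202 -0.27327269] 0.07575390149991965 173.9932558372342
marker now (np.float64(326.0), np.float64(250.5), 18) 167.76352528925963
[ 0.5563123  -0.28209022] [ 0.55644805 -0.28098292]
[0, 0, 0, 0, 0, 0, 0, 0, 4, 0, 0, 0, 0, 0]
[0, 0, 0, 0, 0, 0, 0, 0, 7, 0, 0, 0, 0, 0]
[0, 0, 0, 5, 169, 155, 144, 147, 172, 0, 0, 0, 0, 0]
[0, 0, 0, 21, 170, 175, 176, 144, 172, 169, 0, 0, 13, 0]
[0, 0, 3, 79, 147, 167, 162, 158, 174, 153, 0, 0, 14, 0]
[8, 0, 0, 0, 153, 170, 162, 161, 170, 132, 0, 0, 10, 0]
[7, 7, 10, 116, 167, 168, 143, 170, 175, 173, 0, 0, 5, 0]
[10, 3, 12, 117, 177, 175, 158, 174, 175, 158, 0, 0, 0, 0]
[5, 8, 8, 5, 22, 69, 115, 147, 148, 40, 3, 10, 7, 7]
[5, 8, 7, 7, 8, 7, 5, 7, 5, 7, 7, 5, 5, 2]
[7, 8, 10, 8, 5, 7, 7, 3, 7, 5, 5, 3, 5, 10]
```

Call:
{"method": "jog_arm", "body": {
  "rows": [
    {"gripper": 0,"dx": 0,"dy": 0.035,"dz": 0,"spin": 0},
    {"gripper": 0,"dx": 0.02,"dy": 0.035,"dz": 0,"spin": 0},
    {"gripper": 0,"dx": 0.03,"dy": 0.03,"dz": 0.02,"spin": 0},
    {"gripper": 0,"dx": 0.03,"dy": 0,"dz": 0.03,"spin": 0},
    {"gripper": 0,"dx": 0.018,"dy": 0,"dz": 0,"spin": 0},
    {"gripper": 0,"dx": 0,"dy": 0,"dz": 0,"spin": 0},
    {"gripper": 0,"dx": 0,"dy": 0,"dz": 0,"spin": 0},
    {"gripper": 0,"dx": 0,"dy": 0,"dz": 0,"spin": 0}
  ]
}}

```text
clock: 11.93
eef_pos: [0.4791, -0.3054, 0.0668]
tcp_rot: [0.001, 0.738, 0.674, 0.0]
ft_force: [-0.6, 0.0, 0.3]
opening: 0.0001
grasp_force: 0.0
```

```bash
python3 -c "
from plan import *
a=cur();print(a);rows(a,[levpose(174.8,.0185),levpose(172,.0185)])
im=cv2.imread('pics/raw_t6.png').astype(int)
for y in range(242,256): print(y,im[y,324:338].max(1).tolist())"
```

```text
[ 4.79095026e-01 -3.05443495e-01  6.67693848e-02  8.48024292e+01]
dx 0.0126 dy -0.0014 dz 0.0008 spin 0.0000
dx 0.0037 dy -0.0008 dz 0.0000 spin 0.0489
242 [160, 76, 75, 53, 79, 106, 122, 134, 125, 121, 119, 120, 102, 109]
243 [104, 193, 195, 113, 115, 92, 196, 158, 83, 75, 66, 77, 85, 86]
244 [72, 72, 69, 105, 190, 169, 190, 187, 165, 161, 196, 195, 224, 220]
245 [73, 71, 68, 67, 73, 117, 189, 193, 100, 102, 149, 100, 110, 64]
246 [65, 70, 69, 71, 74, 146, 189, 189, 63, 69, 68, 68, 62, 62]
247 [73, 72, 80, 85, 85, 165, 190, 193, 70, 67, 60, 57, 62, 59]
248 [158, 159, 220, 216, 136, 198, 189, 156, 71, 60, 63, 62, 58, 62]
249 [119, 189, 220, 218, 100, 198, 187, 119, 72, 91, 62, 58, 56, 63]
250 [94, 219, 217, 190, 154, 197, 186, 140, 71, 140, 65, 56, 59, 67]
251 [89, 220, 215, 187, 159, 197, 186, 85, 70, 140, 61, 62, 65, 73]
252 [98, 217, 214, 149, 159, 171, 187, 73, 66, 104, 56, 64, 62, 61]
253 [143, 203, 197, 111, 135, 171, 176, 84, 78, 72, 77, 78, 95, 94]
254 [135, 72, 104, 123, 153, 169, 169, 112, 138, 139, 138, 138, 135, 139]
255 [138, 137, 135, 135, 82, 103, 51, 61, 89, 134, 137, 139, 136, 137]
```

Call:
{"method": "jog_arm", "body": {
  "rows": [
    {"gripper": 0,"dx": 0.006,"dy": -0.0007,"dz": 0,"spin": 0},
    {"gripper": 0,"dx": 0.005,"dy": -0.0007,"dz": 0,"spin": 0},
    {"gripper": 0,"dx": 0.0015,"dy": 0,"dz": 0,"spin": 0},
    {"gripper": 0,"dx": 0.0013,"dy": -0.0003,"dz": 0,"spin": 0.017},
    {"gripper": 0,"dx": 0.0013,"dy": -0.0003,"dz": 0,"spin": 0.017},
    {"gripper": 0,"dx": 0.0011,"dy": -0.0002,"dz": 0,"spin": 0.015},
    {"gripper": 0,"dx": 0,"dy": 0,"dz": 0,"spin": 0},
    {"gripper": 0,"dx": 0,"dy": 0,"dz": 0,"spin": 0}
  ]
}}

```text
clock: 12.6
eef_pos: [0.4774, -0.2888, 0.0663]
tcp_rot: [0.0, 0.755, 0.655, 0.0]
ft_force: [-0.6, -0.2, -0.6]
opening: 0.0003
grasp_force: 0.2
```

```bash
python3 -c "
from plan import *
a=cur();print(a,bot.sense()['ft_force']);rows(a,[levpose(172,.0185),levpose(171.6,.0185)])
for p in [(330.14,246),(329.9,248.5),(329.5,251)]:
  v=onz('top',p,.054)-c;print(np.degrees(np.arctan2(v[1],v[0])))"
```

```text
[ 4.77384589e-01 -2.88849456e-01  6.63320700e-02  8.19124614e+01] [-0.55571359 -0.15713524 -0.60235432]
dx 0.0000 dy 0.0010 dz 0.0003 spin -0.0015
dx 0.0005 dy -0.0001 dz 0.0000 spin 0.0070
174.52632797386502
174.61174824314963
174.36296255129133
```

Call:
{"method": "jog_arm", "body": {
  "rows": [
    {"gripper": 0,"dx": -0.01,"dy": 0,"dz": 0,"spin": 0},
    {"gripper": 0,"dx": -0.02,"dy": 0,"dz": 0,"spin": 0},
    {"gripper": 0,"dx": -0.03,"dy": 0,"dz": -0.03,"spin": 0},
    {"gripper": 0,"dx": -0.03,"dy": -0.03,"dz": -0.02,"spin": 0},
    {"gripper": 0,"dx": -0.02,"dy": -0.035,"dz": 0,"spin": 0},
    {"gripper": 0,"dx": 0,"dy": -0.035,"dz": 0,"spin": 0},
    {"gripper": 0,"dx": 0,"dy": 0,"dz": 0,"spin": 0},
    {"gripper": 0,"dx": 0,"dy": 0,"dz": 0,"spin": 0}
  ]
}}

```text
clock: 13.27
eef_pos: [0.3653, -0.3811, 0.1138]
tcp_rot: [0.0, 0.756, 0.655, 0.0]
ft_force: [0.2, -0.7, 0.2]
opening: -0.0
grasp_force: 0.0
```

```bash
python3 - <<'E'
from lev import *
lev()
im=capture("top")[...,::-1].astype(int)
for y in range(243,256): print(y,im[y,320:336].max(1).tolist(),"sat",(im[y,322:333].max(1)-im[y,322:333].min(1)).tolist())
E
```

```text
ball [131   0  61  27 710] (np.float64(336.7850352112676), np.float64(250.92711267605634)) [ 0.49623592 -0.28771645] 0.060317121874137104 186.2021430695733
ball [  54   41   57   52 2192] (np.float64(327.8569229014598), np.float64(257.83913093065695)) [ 0.48141711 -0.26921219] 0.07573763029753723 170.89288412832317
marker now (np.float64(326.8235294117647), np.float64(250.64705882352942), 17) 169.44177424540894
243 [70, 70, 70, 66, 109, 192, 193, 115, 92, 189, 156, 80, 79, 55, 72, 71] sat [9, 6, 3, 6, 7, 1, 6, 6, 7, 7, 7]
244 [71, 69, 73, 64, 70, 67, 68, 94, 160, 189, 193, 155, 194, 158, 189, 189] sat [7, 8, 9, 8, 4, 6, 10, 6, 7, 5, 7]
245 [80, 67, 71, 69, 74, 71, 73, 77, 165, 189, 187, 95, 97, 93, 140, 91] sat [8, 9, 10, 10, 9, 9, 7, 7, 6, 1, 3]
246 [147, 70, 71, 73, 67, 67, 68, 83, 199, 187, 148, 65, 65, 60, 62, 61] sat [9, 10, 7, 7, 9, 8, 7, 5, 7, 5, 5]
247 [72, 70, 72, 71, 71, 76, 78, 89, 197, 187, 136, 66, 67, 58, 62, 62] sat [9, 10, 7, 14, 24, 13, 7, 8, 7, 9, 12]
248 [73, 71, 71, 75, 156, 159, 218, 192, 198, 187, 82, 67, 64, 65, 60, 62] sat [8, 3, 3, 108, 138, 93, 3, 7, 15, 8, 
[... 173 characters left out ...]
 194, 181, 55, 73, 140, 60, 63] sat [6, 2, 29, 128, 140, 23, 6, 9, 116, 9, 8]
251 [151, 127, 62, 59, 91, 217, 215, 164, 190, 197, 211, 59, 70, 142, 62, 63] sat [6, 13, 41, 148, 145, 6, 5, 7, 126, 8, 9]
252 [152, 151, 136, 111, 100, 216, 214, 184, 168, 169, 178, 58, 65, 103, 62, 61] sat [3, 6, 46, 150, 141, 5, 6, 25, 115, 7, 11]
253 [152, 152, 135, 136, 136, 204, 176, 180, 166, 145, 145, 79, 74, 72, 71, 77] sat [3, 6, 66, 149, 107, 6, 7, 27, 95, 6, 5]
254 [152, 151, 134, 136, 133, 70, 106, 178, 134, 103, 141, 135, 136, 137, 136, 141] sat [4, 5, 4, 8, 25, 7, 11, 45, 26, 4, 3]
255 [153, 151, 138, 137, 133, 81, 59, 46, 47, 52, 67, 110, 138, 136, 135, 138] sat [3, 2, 2, 5, 12, 17, 8, 16, 7, 5, 4]
```

Ball ≈170.9° and stem ≈171.2°, against marker ≈170.5°. It needs about 0.6° (0.8 mm) more.

Call:
{"method": "jog_arm", "body": {
  "rows": [
    {"gripper": 0,"dx": 0,"dy": 0.035,"dz": 0,"spin": 0},
    {"gripper": 0,"dx": 0.02,"dy": 0.035,"dz": 0,"spin": 0},
    {"gripper": 0,"dx": 0.03,"dy": 0.03,"dz": 0.02,"spin": 0},
    {"gripper": 0,"dx": 0.03,"dy": 0,"dz": 0.03,"spin": 0},
    {"gripper": 0,"dx": 0.018,"dy": 0,"dz": 0,"spin": 0},
    {"gripper": 0,"dx": 0,"dy": 0,"dz": 0,"spin": 0},
    {"gripper": 0,"dx": 0,"dy": 0,"dz": 0,"spin": 0},
    {"gripper": 0,"dx": 0,"dy": 0,"dz": 0,"spin": 0}
  ]
}}

```text
clock: 14.03
eef_pos: [0.4767, -0.301, 0.0667]
tcp_rot: [0.001, 0.755, 0.656, 0.0]
ft_force: [-0.6, -0.5, -0.6]
opening: 0.0001
grasp_force: 0.0
```

```bash
python3 -c "
from plan import *
a=cur();print(a);rows(a,[[.4774,-.2888,.0663,81.9]])"
```

```text
[ 4.76736733e-01 -3.00954656e-01  6.66966865e-02  8.19884824e+01]
dx 0.0121 dy -0.0010 dz 0.0004 spin 0.0015
```

Push 12.1 + 0.8 = 12.9 mm, ending slowly, then check the reached pose.

Call:
{"method": "jog_arm", "body": {
  "rows": [
    {"gripper": 0,"dx": 0.006,"dy": -0.001,"dz": 0,"spin": 0},
    {"gripper": 0,"dx": 0.004,"dy": 0,"dz": 0,"spin": 0},
    {"gripper": 0,"dx": 0.0015,"dy": 0,"dz": 0,"spin": 0},
    {"gripper": 0,"dx": 0.0009,"dy": 0,"dz": 0,"spin": 0},
    {"gripper": 0,"dx": 0.0005,"dy": 0,"dz": 0,"spin": 0},
    {"gripper": 0,"dx": 0,"dy": 0,"dz": 0,"spin": 0},
    {"gripper": 0,"dx": 0,"dy": 0,"dz": 0,"spin": 0},
    {"gripper": 0,"dx": 0,"dy": 0,"dz": 0,"spin": 0}
  ]
}}

```text
clock: 14.7
eef_pos: [0.4766, -0.288, 0.0664]
tcp_rot: [0.0, 0.755, 0.655, -0.0]
ft_force: [-0.1, -0.3, -0.1]
opening: 0.0002
grasp_force: 0.4
```

Call:
{"method": "jog_arm", "body": {
  "rows": [
    {"gripper": 0,"dx": -0.01,"dy": 0,"dz": 0,"spin": 0},
    {"gripper": 0,"dx": -0.02,"dy": 0,"dz": 0,"spin": 0},
    {"gripper": 0,"dx": -0.03,"dy": 0,"dz": -0.03,"spin": 0},
    {"gripper": 0,"dx": -0.03,"dy": -0.03,"dz": -0.02,"spin": 0},
    {"gripper": 0,"dx": -0.02,"dy": -0.035,"dz": 0,"spin": 0},
    {"gripper": 0,"dx": 0,"dy": -0.035,"dz": 0,"spin": 0},
    {"gripper": 0,"dx": 0,"dy": 0,"dz": 0,"spin": 0},
    {"gripper": 0,"dx": 0,"dy": 0,"dz": 0,"spin": 0}
  ]
}}

```text
clock: 15.37
eef_pos: [0.3644, -0.3801, 0.1138]
tcp_rot: [0.0, 0.756, 0.655, 0.0]
ft_force: [-0.1, -0.1, -0.0]
opening: -0.0004
grasp_force: 0.0
```

```bash
python3 - <<'E'
from lev import *
lev()
im=capture("top")[...,::-1].astype(int)
for y in range(245,254): print(y,im[y,322:334].max(1).tolist(),"sat",(im[y,322:333].max(1)-im[y,322:333].min(1)).tolist())
i0=cv2.imread("pics/raw_t0.png").astype(int);s=i0.max(2)-i0.min(2)
for y in range(248,254): print(y,s[y,322:333].tolist())
W=np.clip(s[247:255,322:333]-20,0,110);Y,X=np.mgrid[247:255,322:333];p=((W*X).sum()/W.sum(),(W*Y).sum()/W.sum())
v=onz("top",p,.0485)-[.5562,-.2812];print(p,np.degrees(np.arctan2(v[1],v[0])))
E
```

```text
ball [  54   42   56   49 2153] (np.float64(327.61010798885275), np.float64(257.8116291221551)) [ 0.48146413 -0.26869372] 0.0757750437098367 170.50016091247076
marker now (np.float64(327.0), np.float64(250.64705882352942), 17) 169.78966017497416
245 [66, 70, 70, 67, 67, 85, 198, 186, 118, 97, 96, 93] sat [5, 7, 7, 11, 5, 7, 4, 5, 6, 2, 3]
246 [66, 71, 67, 68, 67, 83, 197, 188, 133, 67, 66, 61] sat [10, 9, 7, 7, 5, 8, 6, 7, 6, 6, 7]
247 [71, 70, 73, 75, 78, 87, 197, 187, 82, 70, 60, 65] sat [9, 8, 6, 15, 28, 7, 2, 7, 6, 10, 7]
248 [71, 75, 156, 159, 216, 130, 192, 193, 86, 70, 59, 66] sat [9, 4, 1, 106, 135, 24, 6, 6, 36, 10, 12]
249 [67, 72, 119, 189, 215, 165, 189, 194, 218, 66, 63, 90] sat [9, 7, 9, 129, 146, 20, 6, 11, 150, 18, 6]
250 [75, 98, 93, 218, 216, 194, 191, 196, 211, 57, 69, 140] sat [10, 3, 28, 129, 139, 6, 8, 6, 147, 10, 6]
251 [56, 60, 87, 217, 188, 195, 189, 168, 212, 63, 70, 137] sat [6, 8, 42, 143, 109, 6, 7, 30, 129, 8, 7]
252 [134, 109, 96, 216, 189, 179, 171, 150, 177, 61, 63, 103] sat [2, 7, 44, 154, 108, 5, 7, 51, 119, 7, 9]
253 [135, 135, 137, 203, 156, 172, 169, 186, 145, 72, 73, 75] sat [2, 5, 65, 147, 73, 6, 11, 120, 92, 6, 6]
248 [8, 4, 3, 106, 134, 123, 85, 104, 35, 8, 8]
249 [12, 7, 10, 127, 151, 149, 76, 148, 144, 21, 10]
250 [10, 1, 31, 127, 144, 121, 120, 150, 130, 12, 6]
251 [6, 10, 40, 131, 146, 121, 122, 146, 112, 8, 7]
252 [4, 5, 47, 144, 144, 91, 146, 150, 126, 10, 8]
253 [2, 7, 71, 148, 140, 84, 135, 149, 99, 7, 8]
(np.float64(327.35769230769233), np.float64(250.84615384615384)) 170.5694077532039
```

Ball 170.5° against marker 170.57°, and the marker shows about equally on both sides of the stem once parallax is allowed for. The diffuser is at its stop and the gripper is clear, so I'm handing in.

```bash
python3 -c "
from disc import *
disc();print(bot.sense()['ft_force']);print(bot.sign_off())"
```

```text
disc px ((319.80694580078125, 238.6497344970703), (20.509777069091797, 29.4373836517334), 96.7614974975586) xy [ 0.66075799 -0.24989271] r 0.07773988917031854 theta 332.5029723547672 clk 15.5167
[0.31525957 0.18616094 0.12368031]
the job is handed in; nothing more can be done
None
```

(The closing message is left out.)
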